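# Set the large dial stop and lock its ring

## Robot

A 7-joint arm with a two-finger parallel gripper is mounted at the origin on a cart in front of the work surface, level with it; the furniture and walls round the work are solid. World frame = base frame: x ahead of the robot, y to its left, z up, the work surface at z = 0. Lengths are in m, angles in degrees, forces in N, time in s.
With the tool pointing down it reaches from about 0.425 to 0.95 m from the base axis. Payload 4.7 kg.
Tool frame: the origin (TCP) lies on the front face of the gripper's body, between the roots of the fingers; the fingertips stand 70 mm ahead of it and the grasp point (between the pads) lies 51 mm ahead of it; z points along the fingers, y is the direction in which the jaws open and shut (so a half turn about z gives the same grasp; the last joint's range is limited). The gripper opens to 87 mm and grips with 3 to 60 N. Pads are 19 mm wide; open, the fingers measure 117 mm over their backs; the gripper's body (75 mm by 190 mm) begins 51 mm behind the grasp point.
Start: joints at [67.443, 26.849, -2.785, 87.806, 1.381, 65.374, -4.715], TCP at [0.241, -0.631, 0.292] pointing down, gripper open.
Joint ranges: [-148.3, 148.3], [-19.14, 114.17], [-79.39, 73.82], [5.75, 140.21], [-59.74, 239.74], [12.07, 113.84], [-152.46, 152.46]. Speed limits (degrees/s): [147.25, 147.25, 180, 180, 180, 180, 180].

## Interface

Orientations are given as [roll, pitch, yaw] about the fixed x, y, z axes, in that order (R = Rz(yaw) Ry(pitch) Rx(roll)).
In Python, from station import status, viewer, robot gives the robot as it stands.
- The arm moves only by the shell command python3 -m jog 'ROWS' [FORCE]. ROWS is JSON, a list of rows, each an object with "xyz": the shift along the world's x, y, z in m, a list of three; "roll": the turn about the world's z in rad; "gripper": the finger opening in m, from 0 to 0.087. A call has 1 to 20 rows; each row is the pose to reach, as a shift and turn from the pose commanded when the call began; what a row does not reach only later rows make up. A row lasts 1/8 s, in which the tool goes at most 62.5 mm and 10.7 degrees, less where a joint would pass 70% of its speed; a pose out of reach is approached as far as the arm can. A call with a gripper value outside its range is refused whole. The fingers move at their own pace and stop on an object; FORCE is the grip in N (left out, the last holds). Time passes only in rows, so rows that repeat a pose let the fingers close. It gives the time, the measured TCP pose, the force and the opening at its end, in the units of the state.
- status.observe(): the state, without advancing time (a new reading comes with each control period).
- viewer.capture(name): name is "side" or "top" or "wrist"; returns a dict with "frame" (384x512x3 uint8, red, green, blue), "fx", "fy", "cx", "cy" (pixels), "k1" (the pictures are not rectified: a ray, as slopes to the right and down, at radius r is drawn at 1 + k1 r^2 times it, then the intrinsics apply), "extrinsics" (4x4, takes a point from camera to world coordinates); the wrist camera has in their place "tool_from_camera" (4x4, takes a point from camera to tool coordinates, whose origin is the TCP and whose axes are the flange's). Camera axes: x right, y up, looking along -z (the intrinsics and any distortion apply to the point x, -y, -z); pixel columns grow to the right and rows downward; lengths in m; the calibration is good to about 2 mm. A picture is of the moment at which its call begins: read the wrist's pose just before it. There is no depth.
- robot.job_done(): hands the job in, once; it reports no verdict.
The state is a dict: "time": time; "joint_positions": joint angles; "qvel": joint speeds; "tau": joint torques, N m; "ee_pos": TCP position; "ee_rot": TCP orientation; "wrist_force": force on the tool from outside, world axes, zero at the start; "moment": the same for the moment, N m; "finger_gap": finger opening in m.
Only numpy, scipy, OpenCV 4.12 (cv2) and the standard library are available. Lean on these libraries where they do the work, as an engineer would, in place of code of your own. Each camera call takes 0.05 s, during which the arm holds its last target. There are 200 camera calls.

## Task

Two dial stops, a large and a small one, stand on the workbench. On the large one, turn the bar knob until its pointer points at the brass rider clipped on the rim of the dial, and then lock it: swing the lock ring's upright handle clockwise (seen from above) all the way until it comes up against its stop lug, leaving the pointer at the rider.

Things in the scene. Friction and masses are not known exactly. Their poses are not given: they have to be found in the camera images.
- knob_grip (a point): Bar knob of the large dial stop (base 128 mm across; the small one's 82): a point on the upright axis, 68 mm above the bench. Black bar 50 x 14 mm along the point's x, 46 to 87 mm high, on a 48 mm round foot; +x is where its pointer points (dark needle, tip 43 mm from the axis; white line on that half of the bar). Starts 0.6 to 1.4 rad anticlockwise of the rider. Stays put; friction 0.05 N m.
- rider (a point): Brass rider: a 10 x 10 mm clip with a small stud, on the rim of the large stop's dial (104 mm across, face 38 mm high), 51 mm from the knob's axis, top 43 mm above the bench; the point is the centre of its top face. It marks the setting for the pointer; it sits stiffly and must stay put.
- lock_handle (a point): Upright round steel handle on the arm of the large stop's lock ring: 12 mm in diameter, 74 mm from the knob's axis, free to grip from 32 to 88 mm above the bench; the point is on its centre line, 68 mm high. It moves on a 74 mm circle about the knob's axis (friction 0.10 N m, 1.4 N at the handle) and stays where left.
- stop_large_ring (a joint): Angle of the large stop's lock ring in rad: 0 loose, growing clockwise seen from above; at 1.15 its arm stands against the grey stop lug on the base (lug top 30 mm above the bench) and the ring is tight. It starts between 0 and 0.25.

How it is judged:
By the outcome, as a careful person would: the job done as asked, in the order asked, and still so for the second after the job is handed in, with the robot touching nothing.
It also fails if it takes over 42 s, if anything falls off the work surface, if the arm or the gripper's body presses on something with over 40 N, if the wrist force passes 120 N, or if a joint passes its speed limit or range.

## Working session

There is one attempt and no reset: what is moved stays moved. The work goes in short steps, Python scripts to look and compute and a shell command to move; the robot and the scene stay as the last step left them, time stands still between calls to the robot, and variables do not carry over. Pictures are saved under pics/ and viewed, on a budget of 10 in all, crops included, one or two more only if the job needs it, and the job is handed in when it is done.

```bash
ls; mkdir -p pics
cat > h.py <<'E'
import numpy as np, cv2
from station import status, viewer, robot
from scipy.spatial.transform import Rotation as R
def ray(c,u,v,T):
    d=np.array([(u-c["cx"])/c["fx"],(v-c["cy"])/c["fy"]]); p=d.copy()
    for _ in range(20): p=d/(1+c["k1"]*(p@p))
    r=T[:3,:3]@np.array([p[0],-p[1],-1]); return T[:3,3],r
def onz(c,u,v,z,T):
    o,r=ray(c,u,v,T); return o+r*(z-o[2])/r[2]
def proj(c,P,T):
    q=np.linalg.inv(T)@np.append(P,1); a=np.array([q[0],-q[1]])/-q[2]
    a=a*(1+c["k1"]*(a@a)); return a[0]*c["fx"]+c["cx"],a[1]*c["fy"]+c["cy"]
def cam(name):
    s=status.observe(); c=viewer.capture(name)
    if name=="wrist":
        T=np.eye(4); T[:3,:3]=R.from_euler("xyz",s["ee_rot"],degrees=True).as_matrix(); T[:3,3]=s["ee_pos"]
        T=T@np.array(c["tool_from_camera"])
    else: T=np.array(c["extrinsics"])
    return c,T
def save(n,f,k=1): cv2.imwrite("pics/"+n,cv2.resize(f[:,:,::-1],None,fx=k,fy=k,interpolation=cv2.INTER_CUBIC))
E
python3 - <<'E'
from h import *
import pickle
s=status.observe(); print(s)
D={}
for n in("top","side"):
    D[n]=cam(n); print(n,D[n][1].round(3).tolist(),D[n][0]["fx"],D[n][0]["k1"])
pickle.dump(D,open("d0.pkl","wb"))
save("top.png",D["top"][0]["frame"],1.5);save("side.png",D["side"][0]["frame"],1.5)
E
```

```text
pics
{'time': 0.0, 'joint_positions': array([67.44383739, 26.89714459, -2.78532393, 87.87362353,  1.38238937,
       65.37597442, -4.71384448]), 'qvel': array([-0.07034606, -0.07264437, -0.02158803, -0.09224565, -0.03517964,
        0.04926394,  0.06422057]), 'tau': array([-1.34220114e-03, -5.07978809e+01, -8.07531201e-02, -2.36150390e+01,
       -6.11681957e-02,  3.79413832e-02,  1.72623440e-04]), 'ee_pos': array([ 0.2406524 , -0.63014249,  0.29120202]), 'ee_rot': array([-1.79886996e+02,  5.16186603e-03,  2.09052965e+01]), 'wrist_force': array([-0.23344769,  0.75105504, -1.12216607]), 'moment': array([ 0.04103221, -0.01887447, -0.01839586]), 'finger_gap': 0.08719497613781252}
top [[-0.027, 0.995, -0.098, 0.359], [-1.0, -0.028, -0.011, -0.01], [-0.014, 0.098, 0.995, 1.098], [0.0, 0.0, 0.0, 1.0]] 408.1595314325677 -0.10520838682739823
side [[-0.966, 0.128, -0.226, 0.273], [-0.26, -0.507, 0.822, 0.705], [-0.009, 0.852, 0.523, 0.537], [0.0, 0.0, 0.0, 1.0]] 365.0965756100717 -0.08829319628207201
```

View pics/top.png

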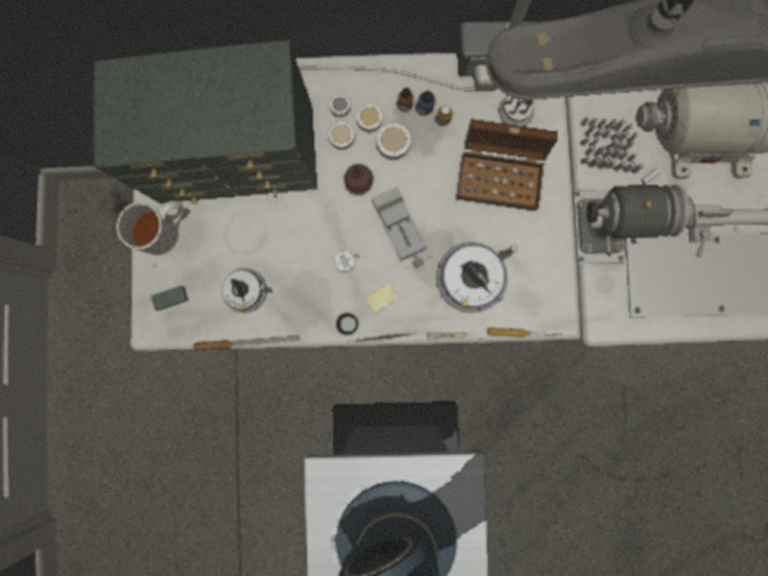

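View pics/side.png

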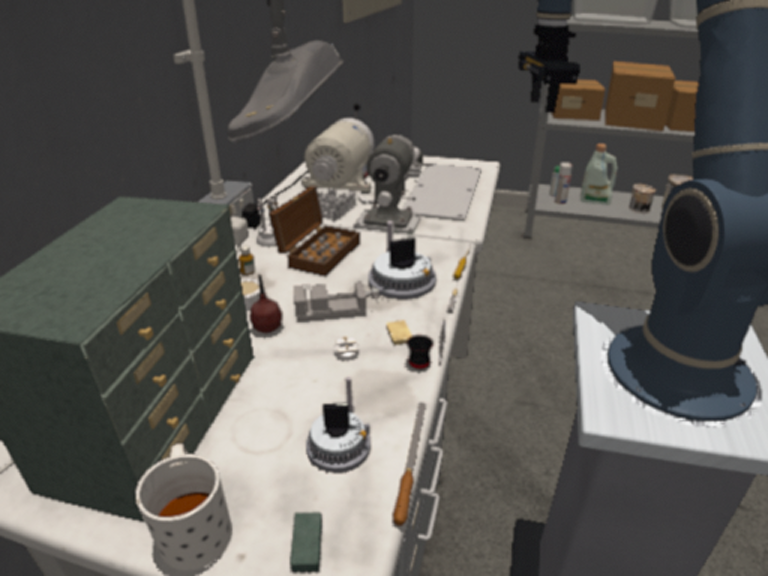

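Run:
```python
from h import *
import pickle
D=pickle.load(open("d0.pkl","rb"))
a=D["top"][0]["frame"][150:220,275:365]; b=D["side"][0]["frame"][135:205,235:305]
a=cv2.resize(a,None,fx=6,fy=6,interpolation=cv2.INTER_CUBIC)
b=cv2.resize(b,(420,420),interpolation=cv2.INTER_CUBIC)
save("crop.png",np.hstack([a[:,:360+20],b]))
for u,v,z in((475,275,.068),(464,301,.043),(510,250,.088)): print(onz(D["top"][0],u/1.5,v/1.5,z,D["top"][1]))
```

```text
[ 0.45895842 -0.14740299  0.068     ]
[ 0.41685617 -0.12990208  0.043     ]
[ 0.49726325 -0.20503866  0.088     ]
```

View pics/crop.png

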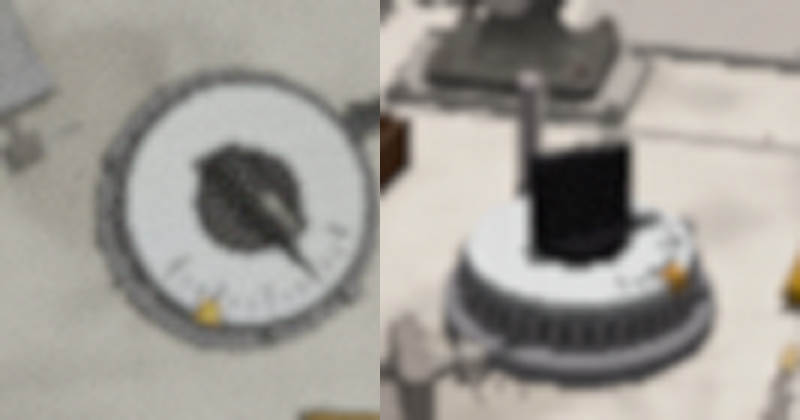

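```bash
python3 -m jog '[{"xyz":[0.024,0.054,0.01]},{"xyz":[0.048,0.107,0.02]},{"xyz":[0.072,0.16,0.02]},{"xyz":[0.096,0.213,0.02]},{"xyz":[0.12,0.266,0.02]},{"xyz":[0.144,0.319,0.02]},{"xyz":[0.168,0.372,0.02]},{"xyz":[0.192,0.425,0.02]},{"xyz":[0.21,0.47,0.02]},{"xyz":[0.21,0.48,0.02]},{"xyz":[0.21,0.48,0.02]},{"xyz":[0.21,0.48,0.02]},{"xyz":[0.21,0.48,0.02]}]'
python3 - <<'E'
from h import *
import pickle
s=status.observe(); print(s["time"],s["ee_pos"],s["ee_rot"],s["joint_positions"])
c,T=cam("wrist"); pickle.dump((c,T),open("w1.pkl","wb")); print(np.array(c["tool_from_camera"]).round(3),c["fx"])
print(proj(c,[.459,-.147,.068],T))
save("w1.png",c["frame"],1.5)
E
```

```text
0.1 [ 0.24069073 -0.63017561  0.29131753] [-1.79900847e+02  3.73220160e-03  2.09021100e+01] [67.44143985 26.89071738 -2.78411052 87.86821534  1.38102507 65.37384807
 -4.71765551]
[[ 0.     0.958  0.286  0.077]
 [ 1.    -0.     0.     0.001]
 [ 0.     0.286 -0.958 -0.092]
 [ 0.     0.     0.     1.   ]] 325.22318027869005
(np.float64(-216.9551043167462), np.float64(-289.5935791263125))$[0]: bad value
```

View pics/w1.png

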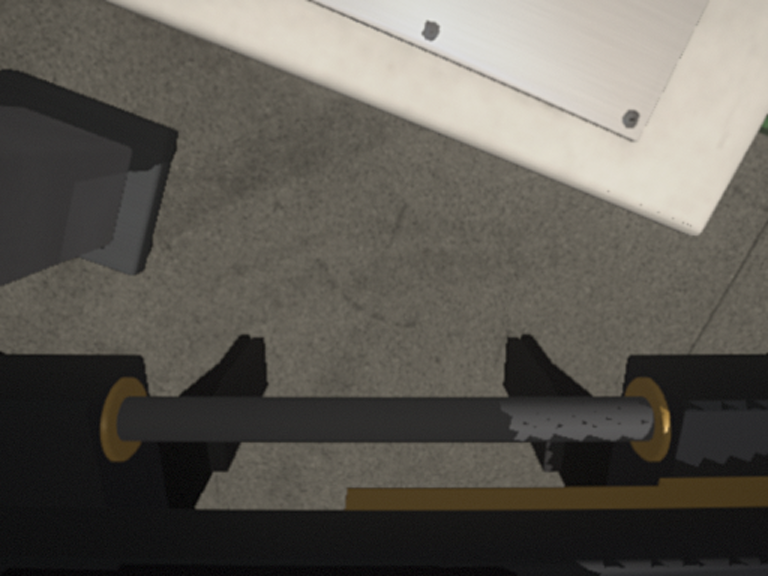

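```bash
python3 -m jog '[{"xyz":[0.02,0.054,0.01],"roll":0.0,"gripper":0.087},{"xyz":[0.04,0.107,0.02],"roll":0.1,"gripper":0.087},{"xyz":[0.06,0.16,0.02],"roll":0.2,"gripper":0.087},{"xyz":[0.08,0.213,0.02],"roll":0.31,"gripper":0.087},{"xyz":[0.1,0.266,0.02],"roll":0.31,"gripper":0.087},{"xyz":[0.12,0.319,0.02],"roll":0.31,"gripper":0.087},{"xyz":[0.14,0.372,0.02],"roll":0.31,"gripper":0.087},{"xyz":[0.158,0.42,0.02],"roll":0.31,"gripper":0.087},{"xyz":[0.165,0.44,0.02],"roll":0.31,"gripper":0.087},{"xyz":[0.165,0.44,0.02],"roll":0.31,"gripper":0.087},{"xyz":[0.165,0.44,0.02],"roll":0.31,"gripper":0.087},{"xyz":[0.165,0.44,0.02],"roll":0.31,"gripper":0.087}]'
cat > look.py <<'E'
import sys
from h import *
import pickle
n=sys.argv[1]
s=status.observe(); print(s["time"],s["ee_pos"],s["ee_rot"],s["joint_positions"].round(1))
c,T=cam("wrist"); pickle.dump((c,T),open(n+".pkl","wb"))
print(proj(c,[.459,-.147,.068],T))
save(n+".png",c["frame"],1.5)
E
python3 look.py w2
```

```text
time: 1.65
ee_pos: [0.4053, -0.192, 0.3121]
ee_rot: [-180.0, 0.0, 38.5]
wrist_force: [-0.7, 0.3, 0.3]
finger_gap: 0.0871
1.65 [ 0.40534705 -0.1919728   0.31213167] [-1.79993703e+02  1.56862285e-02  3.85060601e+01] [ 40.3   5.6 -21.7 114.6   2.4  60.3 -34. ]
(np.float64(254.44370182548735), np.float64(98.61547150725825))
```

View pics/w2.png

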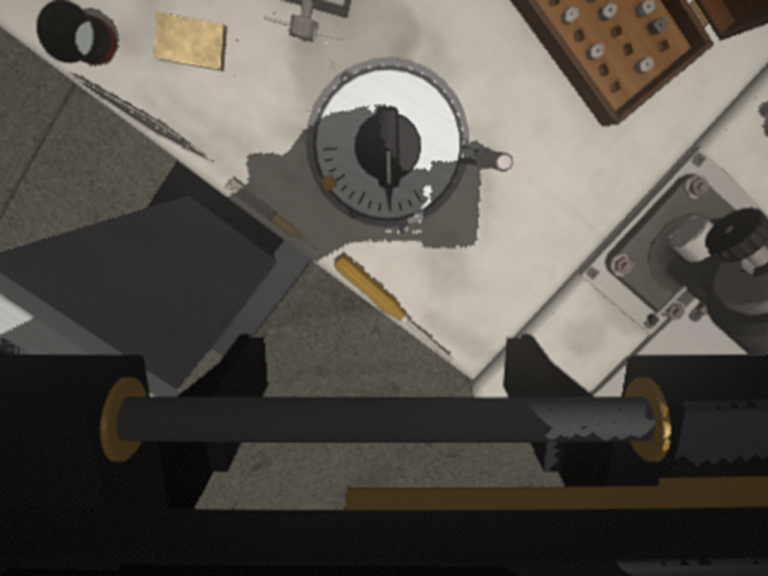

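Run:
```python
from h import *
import pickle
c,T=pickle.load(open("w2.pkl","rb"))
a=c["frame"][35:165,200:360].astype(float); a=(255*(a/255)**.6).astype(np.uint8)
save("w2c.png",a,5-.4) if 0 else save("w2c.png",a,4.6)
```

```text
(no output)
```

View pics/w2c.png

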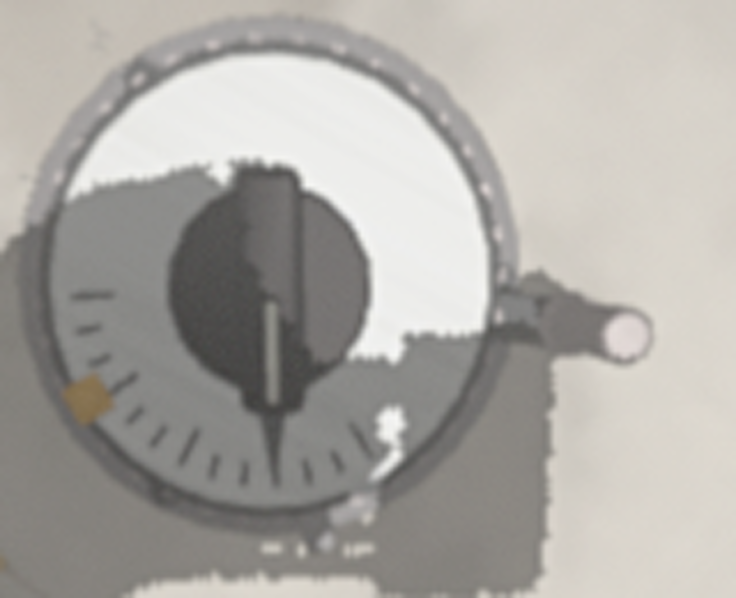

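Run:
```python
from h import *
import pickle
c,T=pickle.load(open("w2.pkl","rb"))
P=lambda u,v,z: onz(c,200+(u+.5)/4.6-.5,35+(v+.5)/4.6-.5,z,T)[:2]
e=np.array([P(*p,.038) for p in((50,275),(493,265),(270,48),(272,508),(115,434),(430,434))])
A=np.c_[2*e,np.ones(len(e))]; s=np.linalg.lstsq(A,(e**2).sum(1),rcond=None)[0]; C=s[:2]
print("C",C,"r",np.sqrt(s[2]+C@C))
for n,p in dict(tip=(276,485,.041),rider=(88,400,.043),handle=(627,337,.088),barfar=(268,163,.087),barnear=(272,405,.087)).items():
    q=P(*p); d=q-C; print(n,q,np.hypot(*d),np.degrees(np.arctan2(d[1],d[0])))
D=pickle.load(open("d0.pkl","rb"));c,T=D["top"]
for n,p in dict(C=(247,195,.038),rider=(208,313,.043),tip=(316,281,.041)).items(): print(n,onz(c,275+p[0]/6-.4,150+p[1]/6-.4,p[2],T))
```

```text
C [ 0.46287758 -0.14962546] r 0.05217413196413251
tip [ 0.42695752 -0.17954934] 0.04675135670666737 -140.2033830276526
rider [ 0.41512564 -0.13170781] 0.05100284256284294 159.4327297246229
handle [ 0.50098252 -0.21247628] 0.07349973688892332 -58.772573964908084
barfar [ 0.48134617 -0.13346841] 0.02453852035674526 41.180730573444045
barnear [ 0.44444813 -0.16398086] 0.023360699464462426 -142.08363995431827
C [ 0.46515992 -0.14916992  0.038     ]
rider [ 0.4140134  -0.12962134  0.043     ]
tip [ 0.42662208 -0.17721573  0.041     ]
```

```bash
python3 -m jog '[{"xyz":[0.03,0.02,0],"roll":0.02,"gripper":0.05},{"xyz":[0.057,0.0415,-0.03],"roll":0.026,"gripper":0.05},{"xyz":[0.057,0.0415,-0.07],"roll":0.026,"gripper":0.05},{"xyz":[0.057,0.0415,-0.1],"roll":0.026,"gripper":0.05},{"xyz":[0.057,0.0415,-0.1],"roll":0.026,"gripper":0.05},{"xyz":[0.057,0.0415,-0.1],"roll":0.026,"gripper":0.05},{"xyz":[0.057,0.0415,-0.13],"roll":0.026,"gripper":0.05},{"xyz":[0.057,0.0415,-0.16],"roll":0.026,"gripper":0.05},{"xyz":[0.057,0.0415,-0.18],"roll":0.026,"gripper":0.05},{"xyz":[0.057,0.0415,-0.193],"roll":0.026,"gripper":0.05},{"xyz":[0.057,0.0415,-0.193],"roll":0.026,"gripper":0.05},{"xyz":[0.057,0.0415,-0.193],"roll":0.026,"gripper":0.05}]' 20
python3 -m jog '[{"xyz":[0,0,0],"roll":0,"gripper":0.03},{"xyz":[0,0,0],"roll":0,"gripper":0.02},{"xyz":[0,0,0],"roll":0,"gripper":0.008},{"xyz":[0,0,0],"roll":0,"gripper":0.008},{"xyz":[0,0,0],"roll":0,"gripper":0.008},{"xyz":[0,0,0],"roll":0,"gripper":0.008}]' 20
```

```text
time: 3.2
ee_pos: [0.4637, -0.1493, 0.1203]
ee_rot: [179.9, -0.1, 40.1]
wrist_force: [-0.3, 0.2, 0.3]
finger_gap: 0.0498
time: 3.95
ee_pos: [0.4626, -0.1487, 0.1193]
ee_rot: [-180.0, 0.0, 40.2]
wrist_force: [-2.0, 1.5, 2.2]
finger_gap: 0.0141
```

```bash
python3 -m jog '[{"xyz":[0,0,0],"roll":-0.06,"gripper":0.008},{"xyz":[0,0,0],"roll":-0.18,"gripper":0.008},{"xyz":[0,0,0],"roll":-0.3,"gripper":0.008},{"xyz":[0,0,0],"roll":-0.42,"gripper":0.008},{"xyz":[0,0,0],"roll":-0.54,"gripper":0.008},{"xyz":[0,0,0],"roll":-0.66,"gripper":0.008},{"xyz":[0,0,0],"roll":-0.78,"gripper":0.008},{"xyz":[0,0,0],"roll":-0.9,"gripper":0.008},{"xyz":[0,0,0],"roll":-1.0,"gripper":0.008},{"xyz":[0,0,0],"roll":-1.06,"gripper":0.008},{"xyz":[0,0,0],"roll":-1.06,"gripper":0.008},{"xyz":[0,0,0],"roll":-1.06,"gripper":0.008},{"xyz":[0,0,0],"roll":-1.06,"gripper":0.008}]' 20
python3 -c "
from h import *
print(status.observe()['joint_positions'],status.observe()['moment'])"
```

```text
time: 5.58
ee_pos: [0.4625, -0.1482, 0.1192]
ee_rot: [-180.0, 0.1, -20.5]
wrist_force: [-3.2, 5.3, 5.2]
finger_gap: 0.0139
[  17.57696466   23.28350039   -5.82279227  121.7734242     3.90422641
   35.18872906 -101.48104624] [ 1.02545279  0.60079498 -0.06044804]
```

```bash
python3 -m jog '[{"xyz":[0,0,0],"roll":0,"gripper":0.05},{"xyz":[0,0,0],"roll":0,"gripper":0.05},{"xyz":[0,0,0],"roll":0,"gripper":0.05},{"xyz":[0,0,0.02],"roll":0,"gripper":0.05},{"xyz":[0,0,0.06],"roll":0,"gripper":0.05},{"xyz":[0,0,0.11],"roll":0,"gripper":0.05},{"xyz":[0,0,0.16],"roll":0,"gripper":0.05},{"xyz":[0,0,0.19],"roll":0.18,"gripper":0.05}]' 20
python3 -m jog '[{"xyz":[0.0,-0.01,0],"roll":0.18,"gripper":0.05},{"xyz":[0.01,-0.02,0],"roll":0.36,"gripper":0.05},{"xyz":[0.02,-0.03,0],"roll":0.54,"gripper":0.05},{"xyz":[0.03,-0.04,0],"roll":0.72,"gripper":0.05},{"xyz":[0.036,-0.05,0],"roll":0.9,"gripper":0.05},{"xyz":[0.036,-0.061,0],"roll":1.08,"gripper":0.05},{"xyz":[0.036,-0.061,0],"roll":1.26,"gripper":0.05},{"xyz":[0.036,-0.061,0],"roll":1.44,"gripper":0.05},{"xyz":[0.036,-0.061,0],"roll":1.62,"gripper":0.05},{"xyz":[0.036,-0.061,0],"roll":1.8,"gripper":0.05},{"xyz":[0.036,-0.061,0],"roll":1.98,"gripper":0.05},{"xyz":[0.036,-0.061,0],"roll":2.16,"gripper":0.05},{"xyz":[0.036,-0.061,0],"roll":2.29,"gripper":0.05},{"xyz":[0.036,-0.061,0],"roll":2.29,"gripper":0.05},{"xyz":[0.036,-0.061,0],"roll":2.29,"gripper":0.05},{"xyz":[0.036,-0.061,0],"roll":2.29,"gripper":0.05}]' 20
python3 look.py w3
python3 - <<'E'
from h import *
import pickle
c,T=pickle.load(open("w3.pkl","rb")); u,v=map(int,proj(c,[.463,-.1495,.038],T)); print(u,v)
u0,v0=max(u-75,0),max(v-65,0); print("crop",u0,v0)
a=c["frame"][v0:v0+130,u0:u0+170].astype(float); a=(255*(a/255)**.6).astype(np.uint8)
save("w3c.png",a,4.6)
E
```

```text
time: 6.58
ee_pos: [0.4635, -0.1495, 0.3121]
ee_rot: [179.9, -0.2, -10.0]
wrist_force: [0.6, -0.4, -1.0]
finger_gap: 0.0502
time: 8.57
ee_pos: [0.4989, -0.2101, 0.3093]
ee_rot: [180.0, 0.0, 120.9]
wrist_force: [-0.0, -0.4, -0.4]
finger_gap: 0.0502
8.575 [ 0.49886524 -0.2101216   0.30926635] [1.79996574e+02 3.81581600e-03 1.20880795e+02] [ 37.9  15.2 -23.6 103.9   6.8  62.3  42.8]
(np.float64(256.289266248977), np.float64(94.8735014744324))
258 98
crop 183 33
```

View pics/w3c.png

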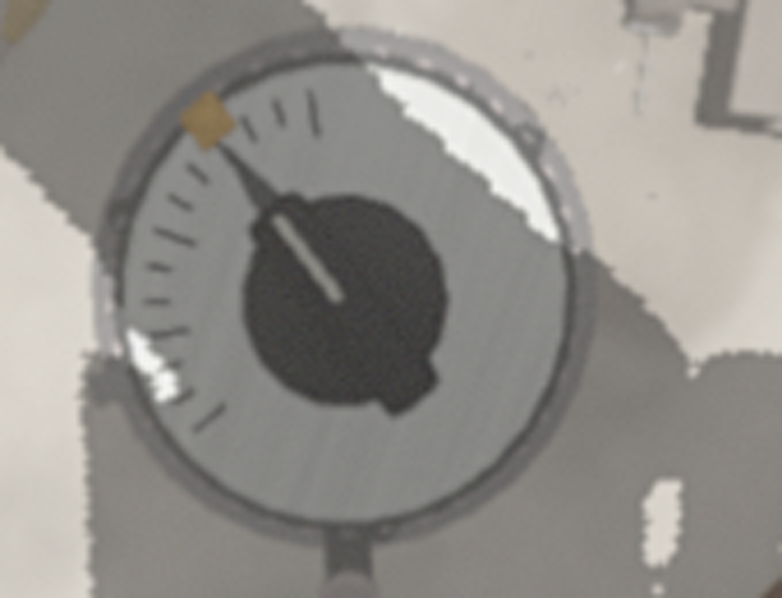

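```bash
cat > ang.py <<'E'
from h import *
import pickle
c,T=pickle.load(open("w3.pkl","rb"))
P=lambda u,v,z: onz(c,183+(u+.5)/4.6-.5,33+(v+.5)/4.6-.5,z,T)[:2]
e=np.array([P(*p,.038) for p in((123,290),(570,290),(345,60),(347,522),(190,455),(505,455))])
s=np.linalg.lstsq(np.c_[2*e,np.ones(len(e))],(e**2).sum(1),rcond=None)[0]; C=s[:2]
print("C",C,"r",np.sqrt(s[2]+C@C))
an=lambda d:(np.hypot(*d)*1e3,np.degrees(np.arctan2(d[1],d[0]))%360)
for n,p in dict(tip=(219,147,.048),tip2=(219,147,.042),rider=(208,121,.043),handle=(350,620,.06)).items(): print(n,P(*p),an(P(*p)-C))
print("line",an(P(278,218,.087)-P(338,299,.087)))
print("bar",an((P(253,228,.087)+P(297,197,.087))/2-(P(392,415,.087)+P(438,380,.087))/2))
E
python3 ang.py
```

```text
C [ 0.4623164  -0.14896931] r 0.05240988602567915
tip [ 0.42082983 -0.13516917] (np.float64(43.72160725667138), np.float64(161.6007563925739))
tip2 [ 0.42020463 -0.13501937] (np.float64(44.3621650266167), np.float64(161.6720414164627))
rider [ 0.41545932 -0.13152053] (np.float64(50.0004578860928), np.float64(159.57552534029352))
handle [ 0.49983281 -0.21023972] (np.float64(71.84389079748155), np.float64(301.47950099749755))
line (np.float64(19.753599935330044), np.float64(158.31580404698826))
bar (np.float64(46.22588919315614), np.float64(158.94008843444936))
```

```bash
python3 -m jog '[{"xyz":[0.002,-0.002,-0.05],"roll":0,"gripper":0.05},{"xyz":[0.002,-0.002,-0.1],"roll":0,"gripper":0.05},{"xyz":[0.002,-0.002,-0.13],"roll":0,"gripper":0.05},{"xyz":[0.002,-0.002,-0.16],"roll":0,"gripper":0.05},{"xyz":[0.002,-0.002,-0.19],"roll":0,"gripper":0.05},{"xyz":[0.002,-0.002,-0.19],"roll":0,"gripper":0.05},{"xyz":[0.002,-0.002,-0.19],"roll":0,"gripper":0.05},{"xyz":[0.002,-0.002,-0.19],"roll":0,"gripper":0.03},{"xyz":[0.002,-0.002,-0.19],"roll":0,"gripper":0.006},{"xyz":[0.002,-0.002,-0.19],"roll":0,"gripper":0.006},{"xyz":[0.002,-0.002,-0.19],"roll":0,"gripper":0.006},{"xyz":[0.002,-0.002,-0.19],"roll":0,"gripper":0.006}]' 15
```

```text
time: 10.12
ee_pos: [0.5012, -0.212, 0.1194]
ee_rot: [180.0, 0.0, 120.9]
wrist_force: [0.6, 0.2, 0.2]
finger_gap: 0.011
```

```bash
python3 -m jog '[{"xyz":[0,0,0],"roll":0,"gripper":0.006},{"xyz":[-0.004,-0.002,0],"roll":-0.06,"gripper":0.006},{"xyz":[-0.0078,-0.0041,0],"roll":-0.12,"gripper":0.006},{"xyz":[-0.0162,-0.0073,0],"roll":-0.24,"gripper":0.006},{"xyz":[-0.0248,-0.0095,0],"roll":-0.36,"gripper":0.006},{"xyz":[-0.0337,-0.0106,0],"roll":-0.48,"gripper":0.006},{"xyz":[-0.0426,-0.0106,0],"roll":-0.6,"gripper":0.006},{"xyz":[-0.0514,-0.0095,0],"roll":-0.72,"gripper":0.006},{"xyz":[-0.0601,-0.0074,0],"roll":-0.84,"gripper":0.006},{"xyz":[-0.0601,-0.0074,0],"roll":-0.84,"gripper":0.006},{"xyz":[-0.0601,-0.0074,0],"roll":-0.84,"gripper":0.006}]' 15
```

```text
time: 11.5
ee_pos: [0.4408, -0.2193, 0.1193]
ee_rot: [-180.0, -0.0, 72.9]
wrist_force: [-1.5, 1.3, 3.6]
finger_gap: 0.0113
```

```bash
python3 -m jog '[{"xyz":[-0.004,0.0015,0],"roll":-0.06,"gripper":0.006},{"xyz":[-0.0083,0.0031,0],"roll":-0.12,"gripper":0.006},{"xyz":[-0.0083,0.0031,0],"roll":-0.12,"gripper":0.006}]' 15
python3 -m jog '[{"xyz":[-0.004,0.002,0],"roll":-0.06,"gripper":0.006},{"xyz":[-0.004,0.002,0],"roll":-0.06,"gripper":0.006}]' 15
```

```text
time: 11.88
ee_pos: [0.4328, -0.2163, 0.1193]
ee_rot: [180.0, -0.0, 66.0]
wrist_force: [-0.4, 0.6, 1.0]
finger_gap: 0.0116
time: 12.12
ee_pos: [0.4288, -0.2143, 0.1193]
ee_rot: [180.0, -0.0, 62.6]
wrist_force: [-0.0, 0.7, 0.9]
finger_gap: 0.0113
```

```bash
python3 -m jog '[{"xyz":[-0.0039,0.0022,0],"roll":-0.06,"gripper":0.006},{"xyz":[-0.0039,0.0022,0],"roll":-0.06,"gripper":0.006}]' 15
python3 -m jog '[{"xyz":[-0.0037,0.0024,0],"roll":-0.06,"gripper":0.006},{"xyz":[-0.0037,0.0024,0],"roll":-0.06,"gripper":0.006}]' 15
```

```text
time: 12.38
ee_pos: [0.4253, -0.2124, 0.1194]
ee_rot: [179.9, -0.0, 59.2]
wrist_force: [2.4, -0.4, -0.3]
finger_gap: 0.0113
time: 12.62
ee_pos: [0.4248, -0.2118, 0.1197]
ee_rot: [179.4, -0.1, 55.7]
wrist_force: [10.3, -5.4, -9.9]
finger_gap: 0.0113
```

```bash
python3 -m jog '[{"xyz":[-0.002,0.0012,0],"roll":0,"gripper":0.006},{"xyz":[-0.003,0.0018,0],"roll":0,"gripper":0.006},{"xyz":[-0.003,0.0018,0],"roll":0,"gripper":0.006},{"xyz":[-0.003,0.0018,0],"roll":0,"gripper":0.006}]' 25
python3 -m jog '[{"xyz":[0.002,-0.001,0],"roll":0,"gripper":0.03},{"xyz":[0.004,-0.0025,0],"roll":0,"gripper":0.04},{"xyz":[0.004,-0.0025,0],"roll":0,"gripper":0.05},{"xyz":[0.004,-0.0025,0],"roll":0,"gripper":0.05},{"xyz":[0.004,-0.0025,0.03],"roll":0,"gripper":0.05},{"xyz":[0.004,-0.0025,0.06],"roll":0,"gripper":0.05},{"xyz":[0.004,-0.0025,0.1],"roll":0,"gripper":0.05},{"xyz":[0.004,-0.0025,0.14],"roll":0,"gripper":0.05},{"xyz":[0.004,-0.0025,0.16],"roll":0,"gripper":0.05},{"xyz":[0.004,-0.0025,0.16],"roll":0,"gripper":0.05},{"xyz":[0.004,-0.0025,0.16],"roll":0,"gripper":0.05}]' 15
python3 look.py w4
python3 - <<'E'
from h import *
import pickle
c,T=pickle.load(open("w4.pkl","rb")); u,v=map(int,proj(c,[.4625,-.149,.038],T)); print(u,v)
u0,v0=max(u-80,0),max(v-75,0); print("crop",u0,v0)
a=c["frame"][v0:v0+130,u0:u0+172].astype(float); a=(255*(a/255)**.6).astype(np.uint8)
save("w4c.png",a,4.6)
E
```

```text
time: 13.12
ee_pos: [0.4244, -0.2115, 0.1199]
ee_rot: [179.0, -0.2, 55.8]
wrist_force: [15.7, -8.8, -18.0]
finger_gap: 0.0112
time: 14.5
ee_pos: [0.421, -0.2101, 0.2782]
ee_rot: [-179.9, 0.0, 55.6]
wrist_force: [0.1, -0.5, -0.3]
finger_gap: 0.0498
14.5 [ 0.42104471 -0.21014964  0.27815135] [-1.79879900e+02  2.72843781e-02  5.56356570e+01] [ 25.3   8.8  -4.4 115.4   0.8  56.  -13.8]
(np.float64(252.36205357218267), np.float64(95.22250731354217))
256 94
crop 176 19
```

View pics/w4c.png

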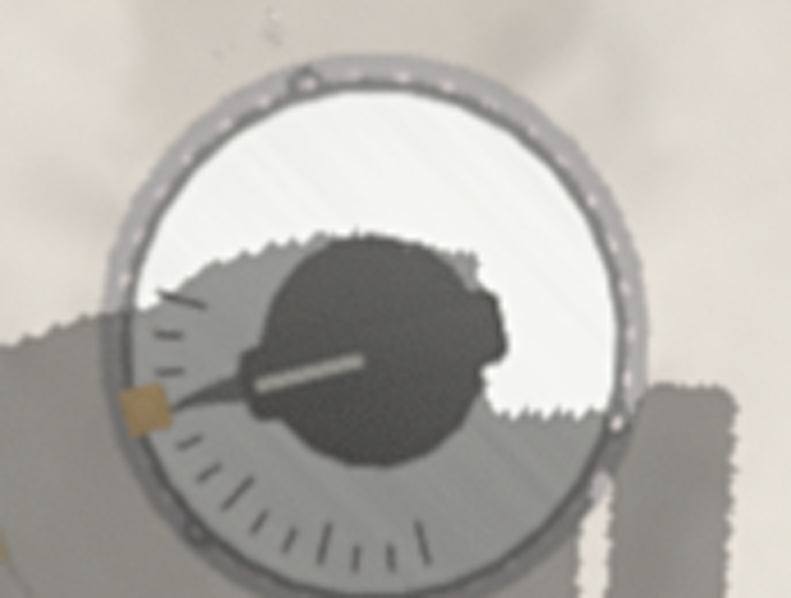

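Run:
```python
from h import *
import pickle
c,T=pickle.load(open("w4.pkl","rb"))
P=lambda u,v,z: onz(c,176+(u+.5)/4.6-.5,19+(v+.5)/4.6-.5,z,T)[:2]
e=np.array([P(*p,.038) for p in((132,340),(617,340),(374,92),(375,595),(205,515),(205,160),(545,160))])
s=np.linalg.lstsq(np.c_[2*e,np.ones(len(e))],(e**2).sum(1),rcond=None)[0]; C=s[:2]
print("C",C,"r",np.sqrt(s[2]+C@C))
an=lambda d:(np.hypot(*d)*1e3,np.degrees(np.arctan2(d[1],d[0]))%360)
for z in(.042,.046): print("tip",an(P(175,406,z)-C))
print("rider",an(P(146,410,.043)-C))
print("line",an(P(257,386,.087)-P(362,359,.087)),an(P(257,386,.087)-C))
print("bar",an((P(241,352,.087)+P(258,416,.087))/2-(P(494,292,.087)+P(505,358,.087))/2))
f=c["frame"][120:330,130:400].astype(float); save("w4d.png",(255*(f/255)**.6).astype(np.uint8),2.8)
```

```text
C [ 0.46243573 -0.14965921] r 0.05187915339691859
tip (np.float64(44.219991638509796), np.float64(160.13437166656357))
tip (np.float64(43.66747584261421), np.float64(160.07705733658494))
rider (np.float64(50.31575494053385), np.float64(159.25570295943655))
line (np.float64(19.877308256992034), np.float64(159.57640159392838)) (np.float64(22.39332966426892), np.float64(159.78144039230642))
bar (np.float64(46.82054783622067), np.float64(158.50057602403012))
```

View pics/w4d.png

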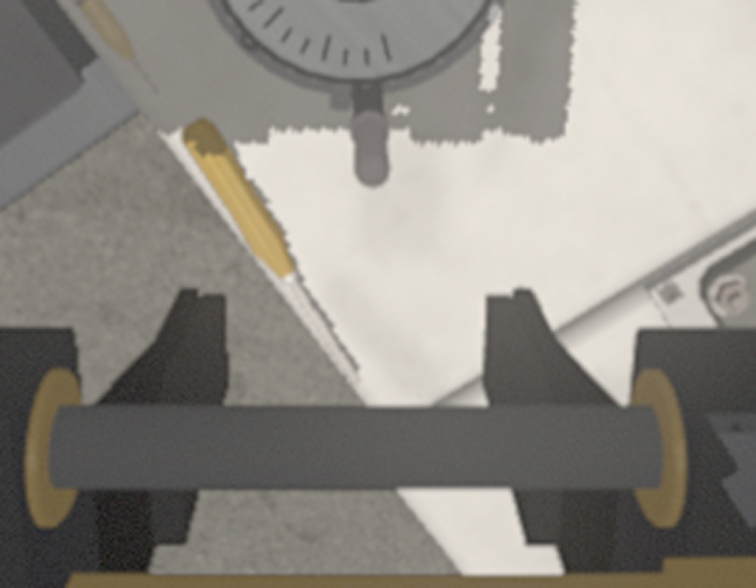

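Run:
```python
from h import *
import pickle
c,T=pickle.load(open("w4.pkl","rb"))
q=onz(c,130+372.5/2.8-.5,120+171/2.8-.5,.088,T); d=q[:2]-[.4624,-.1495]; print(q,np.hypot(*d),np.degrees(np.arctan2(d[1],d[0])))
c,T=cam("wrist")
f=c["frame"][125:195,215:305].astype(float); save("w5.png",(255*(f/255)**.5).astype(np.uint8),8)
```

```text
[ 0.42495988 -0.21310723  0.088     ] 0.0738081444230755 -120.48167372145113
```

View pics/w5.png

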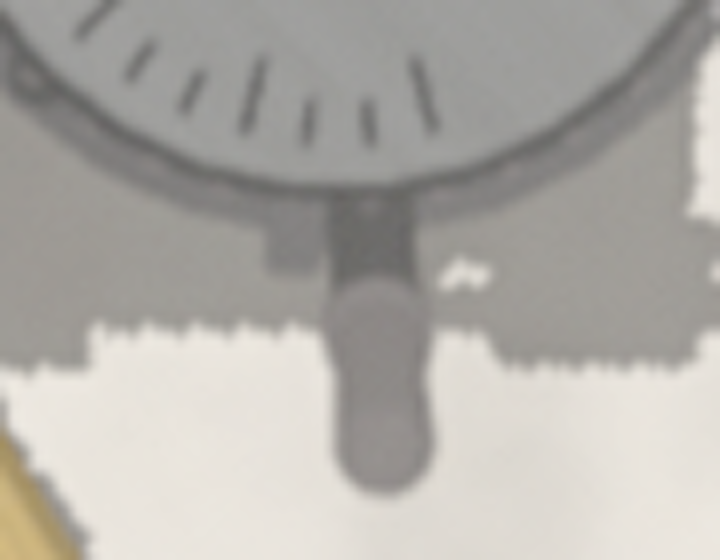

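```bash
python3 -m jog '[{"xyz":[0,0,-0.04],"roll":0,"gripper":0.04},{"xyz":[0,0,-0.08],"roll":0,"gripper":0.04},{"xyz":[0,0,-0.12],"roll":0,"gripper":0.04},{"xyz":[0,0,-0.158],"roll":0,"gripper":0.04},{"xyz":[0,0,-0.158],"roll":0,"gripper":0.04},{"xyz":[-0.004,0.0025,-0.158],"roll":0,"gripper":0.04},{"xyz":[-0.007,0.0043,-0.158],"roll":0,"gripper":0.04},{"xyz":[-0.01,0.006,-0.158],"roll":0,"gripper":0.04},{"xyz":[-0.012,0.0073,-0.158],"roll":0,"gripper":0.04},{"xyz":[-0.012,0.0073,-0.158],"roll":0,"gripper":0.04}]' 40
```

```text
time: 15.85
ee_pos: [0.4127, -0.2048, 0.1226]
ee_rot: [179.5, -0.1, 55.6]
wrist_force: [6.1, -3.6, -3.9]
finger_gap: 0.0399
```

```bash
python3 -m jog '[{"xyz":[-0.002,0.0012,0],"roll":0,"gripper":0.04},{"xyz":[-0.004,0.0024,0],"roll":0,"gripper":0.04},{"xyz":[-0.004,0.0024,0],"roll":0,"gripper":0.04},{"xyz":[-0.004,0.0024,0],"roll":0,"gripper":0.04}]' 40
```

```text
time: 16.35
ee_pos: [0.412, -0.2043, 0.1233]
ee_rot: [179.0, -0.2, 55.6]
wrist_force: [12.1, -8.8, -9.0]
finger_gap: 0.0402
```

```bash
python3 -m jog '[{"xyz":[0.005,-0.003,0],"roll":0,"gripper":0.04},{"xyz":[0.012,-0.0073,0],"roll":0,"gripper":0.04},{"xyz":[0.012,-0.0073,0],"roll":0,"gripper":0.04},{"xyz":[0.012,-0.0073,0.04],"roll":0,"gripper":0.04},{"xyz":[0.012,-0.0073,0.08],"roll":0,"gripper":0.04},{"xyz":[0.012,-0.0073,0.12],"roll":0,"gripper":0.04},{"xyz":[0.012,-0.0073,0.16],"roll":0,"gripper":0.04},{"xyz":[0.012,-0.0073,0.16],"roll":0,"gripper":0.04},{"xyz":[0.012,-0.0073,0.16],"roll":0,"gripper":0.04}]'
python3 - <<'E'
from h import *
import pickle
c,T=cam("wrist"); print(status.observe()["time"])
f=c["frame"][55:200,180:320].astype(float); save("w6.png",(255*(f/255)**.55).astype(np.uint8),4.1)
E
```

```text
time: 17.48
ee_pos: [0.4169, -0.2076, 0.2805]
ee_rot: [-179.9, 0.0, 55.6]
wrist_force: [0.7, 0.1, -0.9]
finger_gap: 0.04
17.525
```

View pics/w6.png

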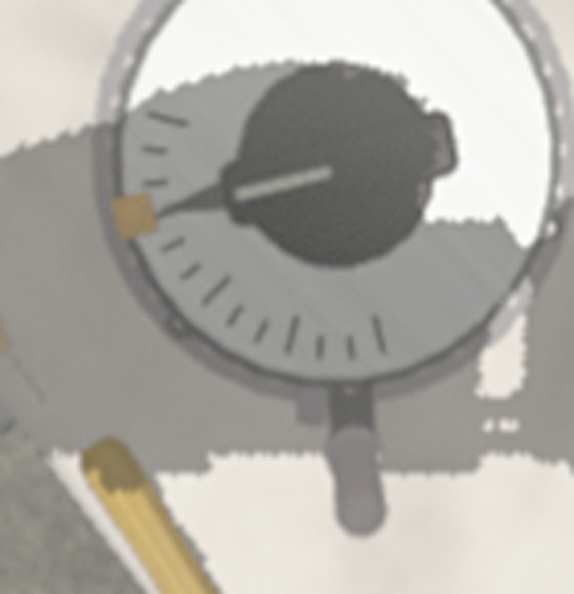

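```bash
python3 -c "
from station import robot; print(robot.job_done())"
```

```text
the job is handed in; nothing more can be done
None
```

I turned the large stop's knob about 61° clockwise to the rider, then swung the lock handle clockwise until it came up against its lug. The job was handed in at about 17.5 s of the 42 s allowed, with the arm about 0.28 m up and touching nothing.

- **Pointer:** measured after the first push on the handle, the white line, bar and needle tip read 158.5–160.1°, against 159.3° for the rider. They differ by about 1°, which is about what I can measure. An earlier view, before locking, had put the needle tip about 2° off; the later view did not show that. After the second push I only looked at the picture, and the needle still pointed at the rider.
- **Lock:** the handle stopped against the lug. In the first picture after that I thought I saw a gap of under 1 mm at the lug, so I pushed again. It hardly moved under about 15 N, and the last picture shows the arm standing at the lug. I could not read the ring's angle directly.
- **Forces:** the highest wrist force I saw was about 25 N.

I viewed 11 pictures, one over the budget of 10.

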